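# Prop the bread bin open and put the jar away

## Robot

A 6-joint arm with a two-finger parallel gripper is mounted at the origin on a cart in front of the work surface, level with it; the furniture and walls round the work are solid. World frame = base frame: x ahead of the robot, y to its left, z up, the work surface at z = 0. Lengths are in m, angles in rad, forces in N, time in s.
With the tool pointing down it reaches from about 0.25 to 0.775 m from the base axis. Payload 4 kg.
Tool frame: the origin (TCP) lies midway between the tips of the shut fingers; the grasp point (between the pads) lies 19 mm behind it (robot.tcp_to_grasp is the distance from the TCP to the grasp point, in m); z points along the fingers, y is the line along which they close (so a half turn about z gives the same grasp; the last joint's range is limited). The gripper opens to 94 mm and grips with 3 to 60 N. Pads are 16 mm wide; open, the fingers measure 119 mm over their backs; the gripper's body (75 mm by 177 mm) begins 78 mm behind the grasp point.
Start: joints at [1.233, 0.087, 1.371, -0, 1.684, -0.103], TCP at [0.128, 0.535, 0.175] pointing down, gripper open.
Joint ranges: [-3.1, 3.1], [-0.76, 2.03], [0.27, 2.55], [-1.08, 4.22], [0.17, 2.65], [-2.57, 2.57]. Speed limits (rad/s): [2.79, 2.79, 3.14, 3.14, 3.14, 3.14].

## Interface

Orientations are given as [roll, pitch, yaw] about the fixed x, y, z axes, in that order (R = Rz(yaw) Ry(pitch) Rx(roll)).
In Python, from bench import robot, viewer gives the robot as it stands. The module is installed in compiled form; this text tells all that it offers.
- The arm moves only by the shell command python3 -m handwheel 'ROWS' [OPENING]. ROWS is JSON, a list of rows, each a list of 6 numbers: the shift along the tool's x, y, z in units of 0.2 m (1.0 is 0.2 m), then the turn, a rotation vector about the tool's x, y, z in units of 30 degrees (1.0 is 30 degrees). In form: [[x, y, z, wx, wy, wz], ...]. A call has 1 to 10 rows; each row is the pose to reach, as a shift and turn from the pose commanded when the call began, along the tool's axes at that moment; what a row does not reach only later rows make up. A row lasts 1/12 s, in which the tool goes at most 41.7 mm and 7.16 degrees, less where a joint would pass 70% of its speed; a pose out of reach is approached as far as the arm can. A call with a number of a shift or a turn outside -1 to 1 is refused whole. A call with a gripper value outside its range is refused whole. OPENING is the gripper's target within -1 to 1 (shut at 1, half-way at 0, fully open at -1), set as the call begins (- or left out, the last holds). The fingers move at their own pace and stop on an object; the grip force is fixed at half the most. Time passes only in rows, so rows that repeat a pose let the fingers close. It gives the time, the measured TCP pose, the force, the opening and the grip force at its end, in the units of the state.
- robot.get_obs(): the state, without advancing time (a new reading comes with each control period).
- viewer.snapshot(name): name is "scene" or "side" or "wrist"; returns the picture (480x640x3 uint8, red, green, blue); there is no depth.
- viewer.calibration(name): a dict with "fx", "fy", "cx", "cy" (pixels), "R" (3x3) and "t" (3): a world point X has camera coordinates R X + t. Camera axes: x right, y down, z forward; pixel columns grow to the right and rows downward; lengths in m; the calibration is good to about 2 mm. A picture is of the moment at which its call begins: read the wrist's pose just before it. calibration takes no time and is no camera call; for the wrist camera it gives the pose at the moment of the call.
- robot.close_job(): hands the job in; it is judged then, once.
The state is a dict: "time": time; "joint_positions": joint angles; "qvel": joint speeds; "joint_torque": joint torques, N m; "tool_pos": TCP position; "ee_rot": TCP orientation; "wrist_force": force on the tool from outside, world axes, zero at the start; "wrist_torque": the same for the moment, N m; "width": finger opening in m; "finger_force": force on a finger pad.
Only numpy, scipy, OpenCV 4.12 (cv2) and the standard library are available. Lean on these libraries where they do the work, as an engineer would, in place of code of your own. Each camera call takes 0.05 s, during which the arm holds its last target. There are 200 camera calls.

## Task

Open the bread bin's soft-close lid, swing the stay inside it up to its stop and let the lid sink onto it, so that the lid stays propped open by itself. Stand the red-lidded jar upright on the floor of the bin, leaving the lid propped on the stay, and do not push the dark-lidded jar, the lemon or the mug out of place.

Things in the scene. Friction and masses are not known exactly. Their poses are not given: they have to be found in the camera images.
- bread_bin: Bread bin: sage-green steel box 190 (x) x 280 (y) mm, rim 110 mm above the worktop, walls 5 mm, inner floor 10 mm above the worktop, 10 mm bamboo lid. Fixed. Origin: centre of its underside. Its x axis points from the front (robot side) to the hinge at the back, y to its left, z up; turned by up to 0.3 rad.
- bin_lid (a joint): Lid angle: 0 shut, 1.40 rad fully open (stop). Soft-close damper: about 1.9 N m per rad/s, so raise it over 2 s or more (5 N at the handle). Let go, it sinks slowly: from 1.40 rad about 14 s to 1.08 rad and 18 s to the stay; from 1.25 rad only 6 s to 1.08. Open it to the stop. It rests on the raised stay at 0.94 rad. It may be pushed down gently.
- lid_hinge (a point): Point on the lid's hinge line, which runs along the bin's y axis at the top of the back wall: bin frame x +93, y 0, z 110 mm.
- lid_handle (a point): Middle of the lid's steel bar handle: round bar 10 mm thick, 110 mm long along the bin's y axis, in front of the lid on an arm at each end, its axis 236 mm from the hinge line. Lid shut: 115 mm above the worktop, 39 mm clear of the lid's front edge, free above and below; pinch it from above. It turns within the grip as the lid swings.
- bin_stay (a joint): Stay angle: 0 folded (level just below the rim, pointing to the back of the bin), 0.96 rad up against its stop (leaning back, 55 degrees above level). Stiff enough to stay where it is left (0.07 N m). Only fully at the stop does its tip meet the groove of the black saddle under the lid. While it is swung the lid must be above about 1.08 rad.
- stay_tip (a point): Centre of the round black rubber tip at the stay's free end: disc 16 mm across, 14 mm thick along the bin's y axis, on a flat steel arm 6 mm thick. Folded: bin frame x +59, y +75, z 98 mm, free below, 23 mm clear of the back wall, 50 mm of the left. Pinch it by its two flat sides; the open lid stands over it, so come in tilted from the front. It turns within the grip.
- stay_pivot (a point): Point on the stay's hinge line (along the bin's y axis): bin frame x -62, y +75, z 98 mm. The tip's centre moves about it on a circle of 121 mm, from the back upwards and then forwards, towards the bin's open front.
- red_jar: Glass jar with a red screw lid and beige contents, 60 mm across, 86 mm tall, 0.3 kg, standing on the worktop left or right of the bin. Origin: centre of its underside; z up.
- dark_jar: Glass jar with a dark lid and a red label, 62 mm across, 98 mm tall, on the other side of the bin. Origin: centre of its underside. To be left alone.
- lemon: Lemon, 78 x 55 mm, lying on the left of the worktop. Origin: its underside. To be left alone.
- mug: White mug, 83 mm across, 94 mm tall, on the right of the worktop. Origin: its underside. To be left alone.
Mind the look-alikes: they are no part of the job. What is shaped like the red_jar but blue or turquoise is not meant.

How it is judged:
On the way, in this order (a step that is already met when the one before it is completed fails the run):
1. the lid is swung well up (over 1.15 rad) (value of joint bin_lid above 1.15 rad), for 0.2 s.
2. the lid rests on the stay, which is up against its stop (value of joint bin_stay above 0.92 rad and value of joint bin_lid between 0.9 and 0.985 rad and velocity of joint bin_lid between -0.01 and 0.01 rad/s), for 0.3 s.
At the end, for the whole second after the job is handed in: The stay is up against its stop (over 0.92 rad), the lid rests still on it (0.90 to 0.985 rad, under 0.01 rad/s), and the red-lidded jar stands upright (within 0.12 rad) and still on the floor of the bin, inside its walls (origin less than 18 mm above the worktop) (all of step 2 and x of red_jar in the frame of bread_bin between -0.07 and 0.07 m and y of red_jar in the frame of bread_bin between -0.115 and 0.115 m and height (world z) of red_jar below 0.018 m and angle between red_jar's own z axis and vertical below 0.12 rad and linear speed of red_jar below 0.02 m/s); the robot touches nothing.
It fails at once if the dark-lidded jar is pushed away (over 40 mm) (distance of dark_jar from where it was at the start of the episode above 0.04 m).
It fails at once if the lemon is pushed away (over 40 mm) (distance of lemon from where it was at the start of the episode above 0.04 m).
It fails at once if the mug is pushed away (over 40 mm) (distance of mug from where it was at the start of the episode above 0.04 m).
It also fails if it takes over 72 s, if anything falls off the work surface, if the arm or the gripper's body presses on something with over 40 N, if the wrist force passes 120 N, or if a joint passes its speed limit or range.

## Working session

There is one attempt and no reset: what is moved stays moved. The work goes in short steps, Python scripts to look and compute and a shell command to move; the robot and the scene stay as the last step left them, time stands still between calls to the robot, and variables do not carry over. Pictures are saved under pics/ and viewed, at most 10 in all, crops included, and the job is handed in when it is done.

```bash
mkdir -p pics; ls; python3 - <<'E'
from bench import robot, viewer
import cv2,numpy as np
o=robot.get_obs();print(o['time'],o['tool_pos'],o['ee_rot'],o['width'])
for n in('scene','side'):
    cv2.imwrite(f'pics/{n}0.png',viewer.snapshot(n)[:,:,::-1]);c=viewer.calibration(n);print(n,c)
E
```

```text
pics
0.0 [0.12773761 0.53433858 0.17333258] [-3.13944196e+00 -2.36606120e-04  2.90684631e+00] 0.09375018806960818
scene {'fx': 445.42242912257444, 'fy': 445.42242912257444, 'cx': 319.6220505922671, 'cy': 236.66407162421459, 'R': array([[-8.91454796e-01, -4.53109358e-01,  5.05514695e-04],
       [-2.97474429e-01,  5.84413799e-01, -7.54963228e-01],
       [ 3.41785474e-01, -6.73165968e-01, -6.55766932e-01]]), 't': array([0.48163372, 0.28098072, 1.12730105])}
side {'fx': 473.8249999618231, 'fy': 473.8249999618231, 'cx': 325.0656838167905, 'cy': 241.24164330109622, 'R': array([[ 9.99917821e-01, -8.57119163e-03, -9.53345196e-03],
       [-1.28184875e-02, -6.57078853e-01, -7.53712855e-01],
       [ 1.95987638e-04,  7.53773120e-01, -6.57134724e-01]]), 't': array([-0.5777022 ,  0.0479945 ,  1.63416669])}
```

View pics/scene0.png

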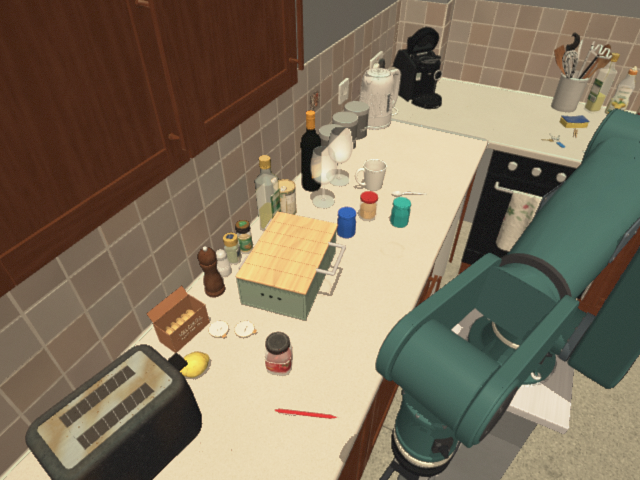

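View pics/side0.png

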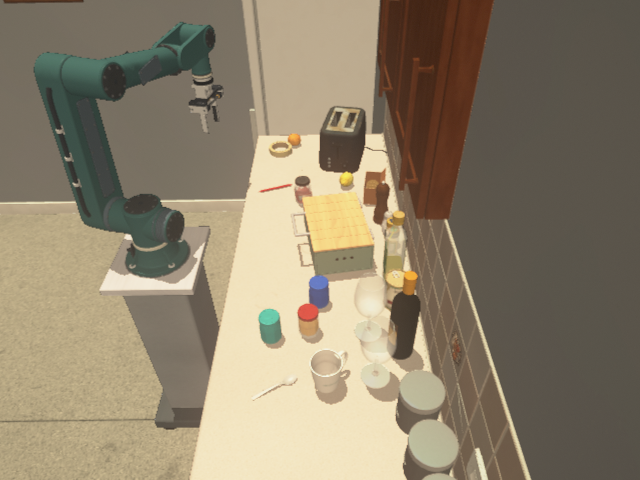

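Both views show the bin (bar handle toward the robot), and the red-lidded jar at side (308,320) / scene (369,203), with the blue jar (side 319,291) and teal jar (270,325) close by. The dark jar and lemon are on the far side of the bin, the mug at (327,370).

```bash
cat > h.py <<'E'
from bench import robot, viewer
import cv2,numpy as np
from scipy.spatial.transform import Rotation as Ro
def cast(c,uv,z):
    uv=np.atleast_2d(uv).astype(float);d=np.c_[(uv[:,0]-c['cx'])/c['fx'],(uv[:,1]-c['cy'])/c['fy'],np.ones(len(uv))]@c['R']
    o=-c['R'].T@c['t'];return o+d*((z-o[2])/d[:,2])[:,None]
def proj(c,X):
    p=np.atleast_2d(X)@c['R'].T+c['t'];return np.c_[c['fx']*p[:,0]/p[:,2]+c['cx'],c['fy']*p[:,1]/p[:,2]+c['cy']]
def comps(m,amin=40):
    n,l,s,c=cv2.connectedComponentsWithStats(m.astype(np.uint8));return [(s[i,4],c[i].round(1),l==i,s[i,:4]) for i in range(1,n) if s[i,4]>amin]
def pose():
    o=robot.get_obs();return o['tool_pos'],Ro.from_euler('xyz',o['ee_rot'])
E
python3 - <<'E'
from h import *
for n in('side','scene'):
    im=cv2.imread(f'pics/{n}0.png');h=cv2.cvtColor(im,cv2.COLOR_BGR2HSV).astype(int);c=viewer.calibration(n)
    H,S,V=h[...,0],h[...,1],h[...,2]
    m=(H>10)&(H<26)&(S>70)&(V>150)
    m=cv2.morphologyEx(m.astype(np.uint8),cv2.MORPH_CLOSE,np.ones((5,5)))
    a=max(comps(m),key=lambda t:t[0]);print(n,a[0],a[3])
    ct=max(cv2.findContours(a[2].astype(np.uint8),0,2)[0],key=cv2.contourArea)
    w=cast(c,ct[:,0],0.120)[:,:2].astype(np.float32)
    r=cv2.minAreaRect(w);print('lid',r,cv2.boxPoints(r).round(3).tolist())
    m=((H<5)|(H>174))&(S>170)&(V>110)
    for a in comps(m,30):
        ct=max(cv2.findContours(a[2].astype(np.uint8),0,2)[0],key=cv2.contourArea)
        w=cast(c,ct[:,0],0.086)[:,:2].astype(np.float32);print('red',a[0],a[1],a[3],cv2.minEnclosingCircle(w),cast(c,a[1],0.08))
    y,x=(340,300) if n=='scene' else (215,300)
    cv2.imwrite(f'pics/{n}crop.png',cv2.resize(im[200:300,230:370] if n=='scene' else im[180:350,250:400],None,fx=4 if n=='scene' else 3.5,fy=4 if n=='scene' else 3.5,interpolation=2))
E
```

```text
side 38170 [  0 214 204 266]
lid ((-0.08443430066108704, -0.3423001766204834), (0.4093872308731079, 1.1602592468261719), 26.95448112487793) [[-0.5299999713897705, 0.0820000022649765], [-0.004000000189989805, -0.9520000219345093], [0.3610000014305115, -0.7670000195503235], [-0.16500000655651093, 0.2680000066757202]]
red 96 [309.  310.6] [301 305  17  12] ((0.5306782722473145, -0.33318623900413513), 0.02292529307305813) [[ 0.5304264  -0.32659022  0.08      ]]
scene 6083 [235 177 103 118]
lid ((0.6472941040992737, -0.04303982853889465), (0.24755273759365082, 0.5002743005752563), 18.27166748046875) [[0.45100000500679016, 0.15600000321865082], [0.6079999804496765, -0.3190000057220459], [0.8429999947547913, -0.24199999868869781], [0.6859999895095825, 0.2329999953508377]]
red 147 [368.6 197. ] [361 192  16  11] ((0.5252257585525513, -0.3261248469352722), 0.030730899423360825) [[ 0.52769906 -0.33439493  0.08      ]]
red 42 [279.8 368.4] [274 365  14   6] ((0.4543572664260864, 0.35989487171173096), 0.01459506619721651) [[0.45812778 0.3572361  0.08      ]]
red 149 [305.3 413.4] [276 410  59   8] ((0.3570154309272766, 0.42705273628234863), 0.05969947576522827) [[0.35781196 0.42378447 0.08      ]]
```

View pics/sidecrop.png

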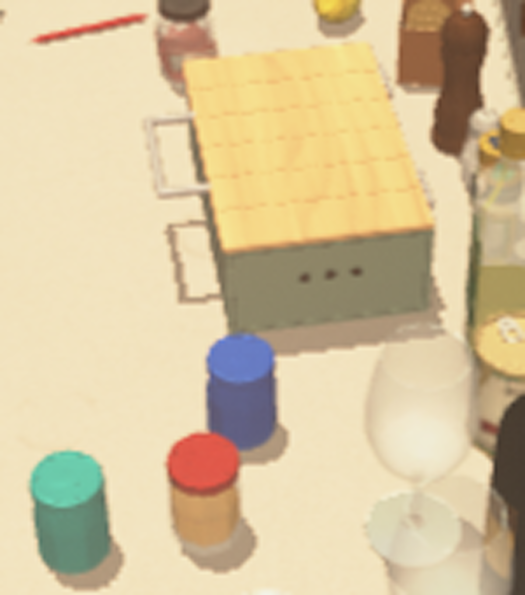

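The crop shows the lid's four corners at about (184,60), (370,44), (432,225), (220,244) and the bar handle from (148,121) to (158,192). The red jar's lid is at (204,464), with blue 60 px above it and teal to the left.

```bash
python3 - <<'E'
from h import *
c=viewer.calibration('side');f=lambda l:np.array(l)/3.5+[250,180]
L=cast(c,f([(184,60),(370,44),(432,225),(220,244)]),.12);print(L.round(4))
print('sides',[np.linalg.norm(L[i]-L[i-1]).round(3) for i in range(4)])
x1=L[1]-L[0];x2=L[2]-L[3];y1=L[0]-L[3];y2=L[1]-L[2]
ang=lambda v:np.arctan2(v[1],v[0])
print([ang(x1),ang(x2),ang(y1)-np.pi/2,ang(y2)-np.pi/2],L.mean(0))
Hd=cast(c,f([(148,121),(158,192)]),.115);print('handle',Hd,np.linalg.norm(Hd[0]-Hd[1]),ang(Hd[0]-Hd[1])-np.pi/2,Hd.mean(0))
for n,p in(('blue',f([241,357])),('teal',f([68,479])),('red',f([204,463]))): print(n,cast(c,p,.086))
s=viewer.calibration('scene'); # scene: silver handle & lid check
print(proj(s,L),proj(s,Hd))
E
```

```text
[[ 0.5006  0.1634  0.12  ]
 [ 0.6902  0.1871  0.12  ]
 [ 0.7297 -0.0934  0.12  ]
 [ 0.5401 -0.1151  0.12  ]]
sides [np.float64(0.281), np.float64(0.191), np.float64(0.283), np.float64(0.191)]
[np.float64(0.12459404933133299), np.float64(0.11418965346175759), np.float64(0.140764758445022), np.float64(0.13970812721164405)] [0.61514803 0.03551197 0.12      ]
handle [[ 0.46795221  0.07004466  0.115     ]
 [ 0.48184361 -0.03687706  0.115     ]] 0.10782033898651851 0.12919749248354484 [0.47489791 0.0165838  0.115     ]
blue [[ 0.55818328 -0.22121447  0.086     ]]
teal [[ 0.42147388 -0.35248452  0.086     ]]
red [[ 0.52881366 -0.33783781  0.086     ]]
[[304.12942018 291.63433348]
 [235.64806814 272.96505156]
 [278.22182514 210.07351859]
 [337.43291018 223.90622524]] [[332.16455724 273.33702689]
 [344.32926596 247.16718115]]
```

View pics/scenecrop.png

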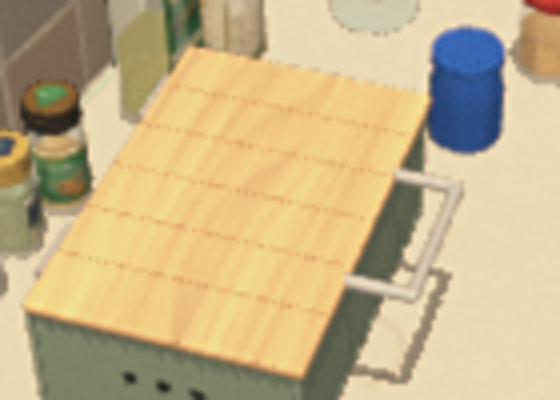

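Scene crop: lid corners and bar agree with the side-view estimate within ~2 px (handle ends at (412,295) and (460,187)). Check the overhead cabinet's clearance before planning the swing.

```bash
python3 - <<'E'
from h import *
S,C=viewer.calibration('side'),viewer.calibration('scene')
def tri(a,b):
    P=[np.diag([1,1,1])@np.array([[c['fx'],0,c['cx']],[0,c['fy'],c['cy']],[0,0,1]])@np.c_[c['R'],c['t']] for c in(S,C)]
    X=cv2.triangulatePoints(P[0],P[1],np.array(a,float),np.array(b,float))[:,0];X=X[:3]/X[3]
    return X,proj(S,X),proj(C,X)
print('cabinet corner',*tri((418,216),(303,68)))
print('red lid',*tri(np.array([204,463])/3.5+[250,180],(369.3,196)))
yaw=.133;O=np.array([.617,.0356,0]);B=lambda p:O+Ro.from_euler('z',yaw).apply(p)
for z in (0,.7,1.0,1.4):
    h=B([.093-.236*np.cos(z+.021),0,.110+.236*np.sin(z+.021)]);print('handle',z,h.round(4))
p,R=pose();tgt=B([-.143,0,.115])+[0,0,-.019]
Rt=Ro.from_matrix(np.c_[[np.sin(yaw),-np.cos(yaw),0],[np.cos(yaw),np.sin(yaw),0],[0,0,-1]])
print('tool',R.as_matrix().round(3).tolist())
d=R.inv().apply(tgt-p);print('shift units',d/.2,'turn units',np.degrees((R.inv()*Rt).as_rotvec())/30)
E
```

```text
cabinet corner [ 0.78645792 -0.37343929  0.45088014] [[418.16454138 215.88450257]] [[303.14009168  68.08838198]]
red lid [ 0.52755523 -0.33608858  0.08347784] [[307.87698792 312.40061722]] [[368.90963587 195.89222463]]
handle 0 [0.4753 0.0166 0.115 ]
handle 0.7 [0.5335 0.0244 0.2658]
handle 1.0 [0.587  0.0316 0.3112]
handle 1.4 [0.6743 0.0433 0.3434]Traceback (most recent call last):
  File "<stdin>", line 13, in <module>
  File "scipy/spatial/transform/_rotation.pyx", line 1143, in scipy.spatial.transform._rotation.Rotation.from_matrix
ValueError: Non-positive determinant (left-handed or null coordinate frame) in rotation matrix 0: [[ 0.13260824  0.99116853  0.        ]
 [-0.99116853  0.13260824  0.        ]
 [ 0.          0.         -1.        ]].
```

```bash
cat >> h.py <<'E'
yaw=.133;O=np.array([.617,.0356,0])
Zb=Ro.from_euler('z',yaw)
B=lambda p:O+Zb.apply(p)
def Rh(tilt): # handle grasp: y along bin x when down; tilt = lean forward of the fingers from down
    s,c=np.sin(tilt),np.cos(tilt)
    z=np.array([s,0,-c]);y=np.array([c,0,s]);return Zb*Ro.from_matrix(np.c_[np.cross(y,z),y,z])
def Rs(tilt,sgn=1): # stay grasp: y along bin y
    s,c=np.sin(tilt),np.cos(tilt)
    z=np.array([s,0,-c]);y=np.array([0,sgn,0.]);return Zb*Ro.from_matrix(np.c_[np.cross(y,z),y,z])
def plan(wps,start=None,nd=2):
    """wps: list of (grasp point world, Rot); prints, per call, the row from the pose before"""
    p,R=start or pose()
    for g,Rt in wps:
        t=np.array(g)+Rt.apply([0,0,.019])
        d=R.inv().apply(t-p);w=np.degrees((R.inv()*Rt).as_rotvec())
        n=max(np.linalg.norm(d)/.0417,np.linalg.norm(w)/7.16)
        print(np.r_[d/.2,w/30].round(nd).tolist(),'rows>=%.1f'%n);p,R=t,Rt
def grasp():
    p,R=pose();return p-R.apply([0,0,.019]),R
def split(g,Rt,k,g0=None):
    p,R=grasp();w=(R.inv()*Rt).as_rotvec()
    return [(p+(np.array(g)-p)*i/k,R*Ro.from_rotvec(w*i/k)) for i in range(1,k+1)]
E
python3 - <<'E'
from h import *
plan(split(B([-.143,0,.20]),Rh(0),4))
E
```

```text
[-0.57, -0.53, -0.01, -0.0, 0.0, 0.57] rows>=3.7
[-0.7, -0.33, -0.01, -0.0, 0.0, 0.57] rows>=3.7
[-0.77, -0.11, -0.01, -0.0, 0.0, 0.57] rows>=3.7
[-0.77, 0.12, -0.01, -0.0, 0.0, 0.57] rows>=3.7
```

```bash
python3 -m handwheel '[[-0.57,-0.53,0,0,0,0.57],[-0.57,-0.53,0,0,0,0.57],[-0.57,-0.53,0,0,0,0.57],[-0.57,-0.53,0,0,0,0.57]]' 0.2
python3 -m handwheel '[[-0.70,-0.33,0,0,0,0.57],[-0.70,-0.33,0,0,0,0.57],[-0.70,-0.33,0,0,0,0.57],[-0.70,-0.33,0,0,0,0.57]]'
python3 -m handwheel '[[-0.77,-0.11,0,0,0,0.57],[-0.77,-0.11,0,0,0,0.57],[-0.77,-0.11,0,0,0,0.57],[-0.77,-0.11,0,0,0,0.57]]'
python3 -m handwheel '[[-0.77,0.12,0,0,0,0.57],[-0.77,0.12,0,0,0,0.57],[-0.77,0.12,0,0,0,0.57],[-0.77,0.12,0,0,0,0.57],[-0.77,0.12,0,0,0,0.57],[-0.77,0.12,0,0,0,0.57]]'
python3 - <<'E'
from h import *
c=viewer.calibration('wrist');im=viewer.snapshot('wrist');cv2.imwrite('pics/w1.png',im[:,:,::-1])
p,R=pose();print(p,R.as_matrix().round(3).tolist())
print('handle ends',proj(c,[B([-.143,.055,.115]),B([-.143,-.055,.115])]))
plan([(B([-.143,0,.115]),Rh(0))],nd=3)
E
```

```text
time: 0.43
tool_pos: [0.2149, 0.4028, 0.1738]
ee_rot: [-3.14, 0.001, 2.606]
wrist_force: [0.8, -0.3, -0.8]
width: 0.0711
finger_force: 0.0
time: 0.77
tool_pos: [0.3021, 0.2746, 0.1741]
ee_rot: [-3.141, 0.001, 2.307]
wrist_force: [1.1, -0.0, -0.4]
width: 0.0444
finger_force: 0.0
time: 1.1
tool_pos: [0.3896, 0.1459, 0.1741]
ee_rot: [-3.141, 0.001, 2.008]
wrist_force: [0.6, 0.2, -0.1]
width: 0.0372
finger_force: 0.0
time: 1.6
tool_pos: [0.476, 0.0186, 0.1735]
ee_rot: [-3.139, -0.001, 1.71]
wrist_force: [-0.3, 0.5, 0.9]
width: 0.0375
finger_force: 0.0
[0.47556249 0.01963798 0.17375324] [[-0.141, 0.99, -0.002], [0.99, 0.141, 0.001], [0.001, -0.002, -1.0]]
handle ends [[317.18996437 170.7619737 ]
 [316.59181671 297.21859694]]
[-0.015, -0.003, 0.389, -0.003, -0.002, 0.016] rows>=1.9
```

View pics/w1.png

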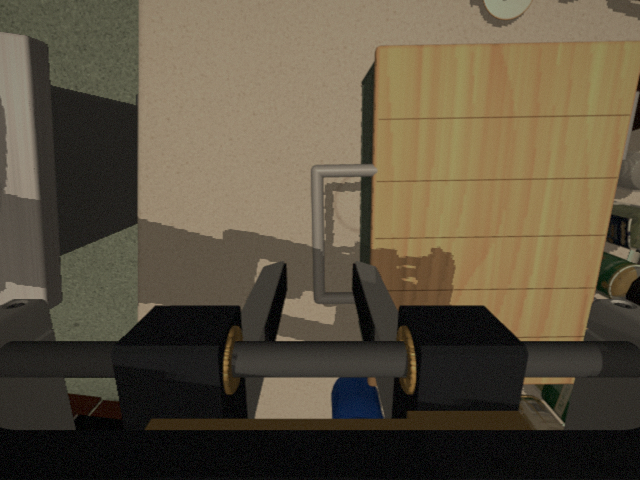

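The wrist view shows the bar at u≈318 (rows 165–300), within 1 px of prediction, with the fingers straddling it. Descend and grip.

```bash
python3 -m handwheel '[[0,0,0.2,0,0,0],[0,0,0.3,0,0,0],[0,0,0.39,0,0,0],[0,0,0.39,0,0,0],[0,0,0.39,0,0,0]]'
python3 -m handwheel '[[0,0,0,0,0,0],[0,0,0,0,0,0],[0,0,0,0,0,0],[0,0,0,0,0,0],[0,0,0,0,0,0]]' 1
python3 - <<'E'
from h import *
g,R=grasp();print(g,R.as_euler('xyz'),robot.get_obs()['width'])
p,_=pose();R0=Rh(0);b=B([-.143,0,.115])
ph=np.array([.021+1.4*i/40 for i in range(41)]);til=.6*np.arange(41)/40
def ps(i):
    # small grip offset kept
    gg=B([.093-.236*np.cos(ph[i]),0,.110+.236*np.sin(ph[i])])+(g-b)
    Rt=Rh(til[i]);return gg+Rt.apply([0,0,.019]),Rt
for k in range(4):
    p0,r0=ps(10*k);print()
    for i in range(1,11):
        q,r=ps(10*k+i);print(np.r_[r0.inv().apply(q-p0)/.2,np.degrees((r0.inv()*r).as_rotvec())/30].round(3).tolist())
E
```

```text
time: 2.07
tool_pos: [0.4747, 0.0211, 0.0959]
ee_rot: [-3.14, -0.001, 1.715]
wrist_force: [0.3, -0.1, -0.3]
width: 0.038
finger_force: 0.0
time: 2.48
tool_pos: [0.4766, 0.0196, 0.0973]
ee_rot: [3.14, 0.0, 1.713]
wrist_force: [0.4, -0.2, -0.3]
width: 0.0075
finger_force: 0.0
[0.47654183 0.01960427 0.11631055] [3.14004593e+00 2.09908587e-04 1.71295836e+00] 0.007501517797368374

[-0.0, 0.003, -0.041, -0.029, -0.0, 0.0]
[-0.0, 0.007, -0.082, -0.057, -0.0, 0.0]
[-0.0, 0.013, -0.124, -0.086, 0.0, 0.0]
[-0.0, 0.021, -0.165, -0.115, -0.0, 0.0]
[-0.0, 0.029, -0.205, -0.143, -0.0, 0.0]
[-0.0, 0.04, -0.246, -0.172, 0.0, 0.0]
[-0.0, 0.051, -0.286, -0.201, -0.0, 0.0]
[-0.0, 0.064, -0.326, -0.229, -0.0, 0.0]
[-0.0, 0.079, -0.365, -0.258, 0.0, 0.0]
[-0.0, 0.094, -0.404, -0.286, -0.0, 0.0]

[0.0, 0.023, -0.035, -0.029, 0.0, -0.0]
[0.0, 0.046, -0.07, -0.057, 0.0, 0.0]
[-0.0, 0.071, -0.104, -0.086, 0.0, 0.0]
[-0.0, 0.098, -0.137, -0.115, -0.0, 0.0]
[0.0, 0.125, -0.169, -0.143, -0.0, 0.0]
[0.0, 0.153, -0.201, -0.172, 0.0, -0.0]
[0.0, 0.183, -0.231, -0.201, 0.0, -0.0]
[0.0, 0.214, -0.261, -0.229, 0.0, -
[... 188 characters left out ...]
59, -0.086, -0.0, 0.0]
[0.0, 0.152, -0.076, -0.115, -0.0, 0.0]
[-0.0, 0.192, -0.092, -0.143, -0.0, 0.0]
[-0.0, 0.232, -0.107, -0.172, -0.0, -0.0]
[-0.0, 0.272, -0.12, -0.201, -0.0, 0.0]
[-0.0, 0.313, -0.132, -0.229, -0.0, 0.0]
[-0.0, 0.355, -0.142, -0.258, -0.0, 0.0]
[-0.0, 0.397, -0.151, -0.286, -0.0, 0.0]

[-0.0, 0.043, -0.001, -0.029, -0.0, 0.0]
[0.0, 0.085, -0.001, -0.057, 0.0, -0.0]
[0.0, 0.128, 0.0, -0.086, 0.0, -0.0]
[0.0, 0.171, 0.003, -0.115, 0.0, -0.0]
[-0.0, 0.213, 0.008, -0.143, 0.0, -0.0]
[-0.0, 0.256, 0.013, -0.172, 0.0, -0.0]
[0.0, 0.298, 0.02, -0.201, 0.0, -0.0]
[0.0, 0.339, 0.029, -0.229, -0.0, 0.0]
[0.0, 0.381, 0.039, -0.258, 0.0, -0.0]
[0.0, 0.422, 0.05, -0.286, 0.0, -0.0]
```

```bash
python3 -m handwheel '[[0,0,0,0,0,0],[0,0,0,0,0,0]]' 1
python3 - <<'E'
from h import *
cv2.imwrite('pics/w2.png',viewer.snapshot('wrist')[:,:,::-1])
E
```

```text
time: 2.65
tool_pos: [0.4762, 0.0196, 0.0966]
ee_rot: [3.141, -0.0, 1.713]
wrist_force: [-0.4, 0.2, 0.6]
width: 0.0005
finger_force: 0.0
```

View pics/w2.png

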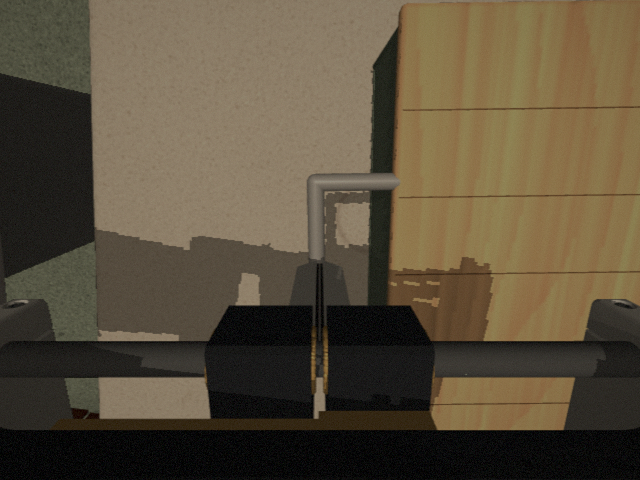

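The fingers shut with the bar running under/behind the tips: it was missed. The bar's left end shows at (316,182); triangulate it.

```bash
python3 - <<'E'
from h import *
c=viewer.calibration('wrist');p,R=pose()
print('cam pos',-c['R'].T@c['t'],'tcp',p)
print('view dir',c['R'][2], 'tcp px',proj(c,p),'grasp px',proj(c,grasp()[0]))
for z in(.095,.105,.115): print(z,proj(c,[B([-.143,.055,z]),B([-.143,-.055,z])]),proj(c,[B([-.099,.14,z]),B([-.099,-.14,z])]).tolist())
for n in('scene','side'): cv2.imwrite(f'pics/{n}2.png',cv2.resize(viewer.snapshot(n)[180:300,270:370,::-1],None,fx=5,fy=5,interpolation=2))
E
```

```text
cam pos [0.46693747 0.09089069 0.30806801] tcp [0.47610781 0.01955052 0.09654831]
view dir [ 0.03570063 -0.24754735 -0.96821783] tcp px [[317.53276742 257.43417181]] grasp px [[317.39105201 267.41841836]]
0.095 [[316.26946358 178.55369656]
 [315.19826852 333.14575268]] [[394.3032640791441, 29.226468730312178], [370.7916417194131, 430.6050086928858]]
0.105 [[316.13527513 180.09190425]
 [315.03491623 341.03403577]] [[398.34165785069814, 22.93013790233607], [372.7916914006116, 441.5882703356151]]
0.115 [[315.98754275 181.78536656]
 [314.85714414 349.61865177]] [[402.8381446640336, 15.919586147869808], [374.95262113936565, 453.4550039149875]]
```

View pics/side2.png

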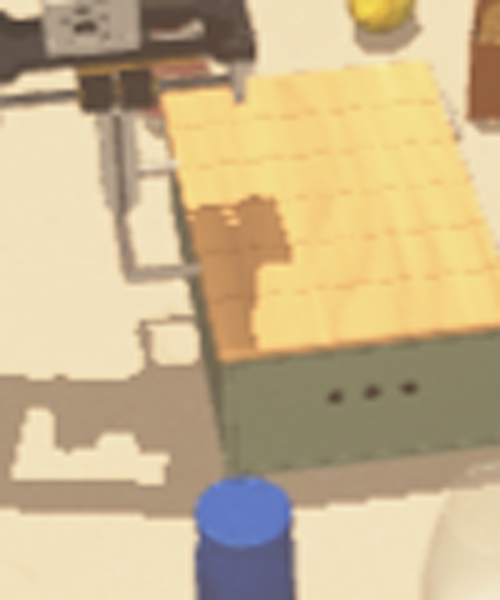

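```bash
python3 - <<'E'
from h import *
p,R=pose();g=grasp()[0]
for n,o in(('side',(270,180)),('scene',(270,180))):
    c=viewer.calibration(n);print(n,((proj(c,[p,g,B([-.143,.055,.115]),B([-.143,0,.115]),B([-.143,-.055,.115])])-o)*5).round(0).tolist())
E
```

```text
side [[122.0, 241.0], [120.0, 219.0], [112.0, 172.0], [119.0, 222.0], [127.0, 275.0]]
scene [[337.0, 426.0], [338.0, 401.0], [310.0, 468.0], [342.0, 399.0], [371.0, 334.0]]
```

View pics/scene2.png

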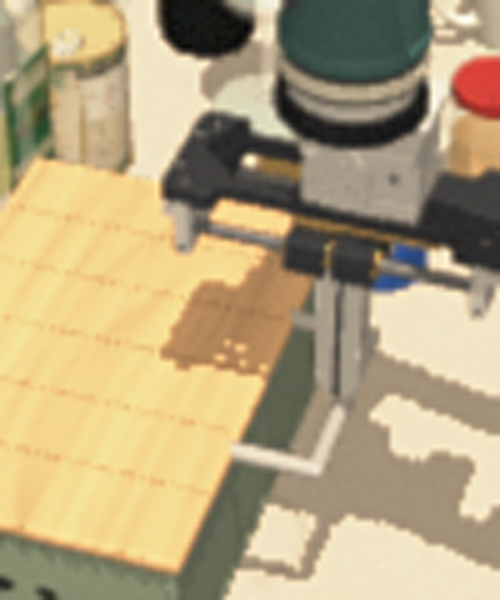

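Scene/side crops: the finger tips end at (345,402)/(122,215), about 18 mm short of the reported TCP, just above the bar. Check the constant, then open, lower ~20 mm, regrip.

```bash
python3 -c "
from bench import robot;print(robot.tcp_to_grasp)"
python3 -m handwheel '[[0,0,-0.05,0,0,0],[0,0,-0.05,0,0,0],[0,0,-0.05,0,0,0],[0,0,-0.05,0,0,0],[0,0,-0.05,0,0,0],[0,0,-0.05,0,0,0]]' 0.2
python3 -m handwheel '[[0,0,0.08,0,0,0],[0,0,0.15,0,0,0],[0,0,0.15,0,0,0]]'
python3 -m handwheel '[[0,0,0,0,0,0],[0,0,0,0,0,0],[0,0,0,0,0,0],[0,0,0,0,0,0],[0,0,0,0,0,0],[0,0,0,0,0,0],[0,0,0,0,0,0]]' 1
```

```text
0.0188
time: 3.3
tool_pos: [0.4759, 0.0196, 0.1063]
ee_rot: [-3.141, -0.0, 1.713]
wrist_force: [0.3, -0.4, 0.1]
width: 0.0359
finger_force: 0.0
time: 3.55
tool_pos: [0.4737, 0.0198, 0.0734]
ee_rot: [-3.136, -0.001, 1.713]
wrist_force: [-0.7, -0.3, -0.6]
width: 0.0375
finger_force: 0.0
time: 4.13
tool_pos: [0.4744, 0.0193, 0.0772]
ee_rot: [-3.138, 0.0, 1.713]
wrist_force: [-5.4, -0.7, 5.3]
width: 0.0087
finger_force: 30.0
```

```bash
sed -i 's/\.019\]/.038]/g' h.py; python3 - <<'E'
from h import *
ph=np.array([.021+1.4*i/40 for i in range(41)]);til=.6*np.arange(41)/40
def ps(i):
    gg=B([.093-.236*np.cos(ph[i]),0,.110+.236*np.sin(ph[i])]);Rt=Rh(til[i]);return gg+Rt.apply([0,0,.038]),Rt
for k in range(4):
    p0,r0=ps(10*k);print()
    for i in range(1,11):
        q,r=ps(10*k+i);v=np.r_[r0.inv().apply(q-p0)/.2,np.degrees((r0.inv()*r).as_rotvec())/30].round(2);print([0,v[1],v[2],v[3],0,0])
E
```

```text
[0, np.float64(0.0), np.float64(-0.04), np.float64(-0.03), 0, 0]
[0, np.float64(0.01), np.float64(-0.08), np.float64(-0.06), 0, 0]
[0, np.float64(0.02), np.float64(-0.12), np.float64(-0.09), 0, 0]
[0, np.float64(0.03), np.float64(-0.16), np.float64(-0.11), 0, 0]
[0, np.float64(0.04), np.float64(-0.21), np.float64(-0.14), 0, 0]
[0, np.float64(0.05), np.float64(-0.25), np.float64(-0.17), 0, 0]
[0, np.float64(0.06), np.float64(-0.29), np.float64(-0.2), 0, 0]
[0, np.float64(0.08), np.float64(-0.33), np.float64(-0.23), 0, 0]
[0, np.float64(0.09), np.float64(-0.37), np.float64(-0.26), 0, 0]
[0, np.float64(0.11), np.float64(-0.41), np.float64(-0.29), 0, 0]

[0, np.float64(0.02), np.float64(-0.04), np.float64(-0.03), 0, 0]
[0, np.float64(0.05), np.float64(-0.07), np.float64(-0.06), 0, 0]
[0, np.float64(0.08), np.float64(-0.1), np.float64(-0.09), 0, 0]
[0, np.float64(0.1), np.float64(-0.14), np.float64(-0.11), 0, 0]
[0, np.float64(0.13), np.float64(-0.17), np.float64(-0.14), 0, 0]
[0, np.float64(0.16), np.float64(-0.2), np.float64(-0.17), 0, 0]
[0, np.float64(0.19), np.float64(-0.23), np.floa
[... 821 characters left out ...]
4(0.41), np.float64(-0.15), np.float64(-0.29), 0, 0]

[0, np.float64(0.04), np.float64(-0.0), np.float64(-0.03), 0, 0]
[0, np.float64(0.09), np.float64(-0.0), np.float64(-0.06), 0, 0]
[0, np.float64(0.13), np.float64(0.0), np.float64(-0.09), 0, 0]
[0, np.float64(0.18), np.float64(0.0), np.float64(-0.11), 0, 0]
[0, np.float64(0.22), np.float64(0.01), np.float64(-0.14), 0, 0]
[0, np.float64(0.26), np.float64(0.01), np.float64(-0.17), 0, 0]
[0, np.float64(0.31), np.float64(0.02), np.float64(-0.2), 0, 0]
[0, np.float64(0.35), np.float64(0.03), np.float64(-0.23), 0, 0]
[0, np.float64(0.39), np.float64(0.04), np.float64(-0.26), 0, 0]
[0, np.float64(0.44), np.float64(0.05), np.float64(-0.29), 0, 0]
```

```bash
python3 -m handwheel '[[0,0,-0.04,-0.03,0,0],[0,0.01,-0.08,-0.06,0,0],[0,0.02,-0.12,-0.09,0,0],[0,0.03,-0.16,-0.11,0,0],[0,0.04,-0.21,-0.14,0,0],[0,0.05,-0.25,-0.17,0,0],[0,0.06,-0.29,-0.2,0,0],[0,0.08,-0.33,-0.23,0,0],[0,0.09,-0.37,-0.26,0,0],[0,0.11,-0.41,-0.29,0,0]]'
python3 -m handwheel '[[0,0.02,-0.04,-0.03,0,0],[0,0.05,-0.07,-0.06,0,0],[0,0.08,-0.1,-0.09,0,0],[0,0.1,-0.14,-0.11,0,0],[0,0.13,-0.17,-0.14,0,0],[0,0.16,-0.2,-0.17,0,0],[0,0.19,-0.23,-0.2,0,0],[0,0.22,-0.26,-0.23,0,0],[0,0.26,-0.29,-0.26,0,0],[0,0.29,-0.32,-0.29,0,0]]'
python3 - <<'E'
from h import *
g,R=grasp();print(R.as_matrix().round(3).tolist());print('expected',B([.093-.236*np.cos(.721),0,.110+.236*np.sin(.721)]),'got',g,robot.get_obs()['width'])
E
```

```text
time: 4.97
tool_pos: [0.4947, 0.0224, 0.1582]
ee_rot: [2.996, -0.0, 1.713]
wrist_force: [-9.1, -2.1, -2.1]
width: 0.009
finger_force: 30.0
time: 5.8
tool_pos: [0.5415, 0.0295, 0.2326]
ee_rot: [2.842, -0.0, 1.713]
wrist_force: [-12.5, -1.7, 4.0]
width: 0.0091
finger_force: 30.0
[[-0.142, 0.946, 0.292], [0.99, 0.136, 0.042], [0.0, 0.295, -0.956]]
expected [0.53347378 0.02442504 0.26579213] got [0.53040941 0.02788085 0.26891031] 0.009112929625087179
```

```bash
python3 -m handwheel '[[0,0.04,-0.02,-0.03,0,0],[0,0.08,-0.04,-0.06,0,0],[0,0.12,-0.06,-0.09,0,0],[0,0.16,-0.08,-0.11,0,0],[0,0.2,-0.09,-0.14,0,0],[0,0.24,-0.11,-0.17,0,0],[0,0.28,-0.12,-0.2,0,0],[0,0.32,-0.13,-0.23,0,0],[0,0.37,-0.14,-0.26,0,0],[0,0.41,-0.15,-0.29,0,0]]'
python3 -m handwheel '[[0,0.04,0,-0.03,0,0],[0,0.09,0,-0.06,0,0],[0,0.13,0,-0.09,0,0],[0,0.18,0,-0.11,0,0],[0,0.22,0.01,-0.14,0,0],[0,0.26,0.01,-0.17,0,0],[0,0.31,0.02,-0.2,0,0],[0,0.35,0.03,-0.23,0,0],[0,0.39,0.04,-0.26,0,0],[0,0.44,0.05,-0.29,0,0],[0,0.44,0.05,-0.29,0,0]]' ; python3 -m handwheel '[[0,0.04,0,-0.03,0,0],[0,0.09,0,-0.06,0,0],[0,0.13,0,-0.09,0,0],[0,0.18,0,-0.11,0,0],[0,0.22,0.01,-0.14,0,0],[0,0.26,0.01,-0.17,0,0],[0,0.31,0.02,-0.2,0,0],[0,0.35,0.03,-0.23,0,0],[0,0.39,0.04,-0.26,0,0],[0,0.44,0.05,-0.29,0,0]]'
python3 - <<'E'
from h import *
g,R=grasp();print('expected',B([.093-.236*np.cos(1.421),0,.110+.236*np.sin(1.421)]),'got',g,robot.get_obs()['wrist_force'])
b=Zb.inv().apply(g-O)-[.093,0,.11];print('angle',np.arctan2(b[2],-b[0])-.021,np.hypot(b[0],b[2]))
E
```

```text
time: 6.63
tool_pos: [0.6132, 0.0401, 0.287]
ee_rot: [2.683, -0.001, 1.714]
wrist_force: [-4.7, 0.0, 0.6]
width: 0.0092
finger_force: 30.0
time: 7.47
tool_pos: [0.6943, 0.0521, 0.3144]
ee_rot: [2.536, -0.001, 1.715]
wrist_force: [-44.1, -4.2, 15.6]
width: 0.0088
finger_force: 30.0
expected [0.67426985 0.04326212 0.34335715] got [0.67290649 0.04900252 0.34562785] [-44.08444722  -4.20377823  15.62444515]
angle 1.3989736478517265 0.23833345656230895invalid input
```

```bash
python3 - <<'E'
from h import *
g,R=grasp();A=(g-R.apply([0,0,.07]),R)
T=.785;R2=Rs(T,-1)
A2=B([-.10,.03,.34]);w=(R.inv()*R2).as_rotvec();print(np.degrees(w),robot.get_obs()['joint_positions'])
W=[A]+[(A[0]+(A2-A[0])*min(1,i/3),R*Ro.from_rotvec(w*i/4)) for i in (1,2,3,4)]
W+=[(B([-.012,.075,.169]),R2),(B([.059,.075,.098]),R2)]
plan(W)
E
```

```text
[-8.45368718  7.73609334 90.16247633] [-0.07526486 -0.07251908  1.3899476   0.1325845   1.23314049 -0.22451439]
[-0.0, 0.0, -0.35, 0.0, 0.0, 0.0] rows>=1.7
[0.05, -0.21, -0.02, -0.07, 0.06, 0.75] rows>=3.2
[-0.04, -0.21, -0.03, -0.07, 0.06, 0.75] rows>=3.2
[-0.12, -0.18, -0.04, -0.07, 0.06, 0.75] rows>=3.2
[0.0, 0.01, -0.0, -0.07, 0.06, 0.75] rows>=3.2
[-0.29, -0.22, 0.92, 0.0, -0.0, -0.0] rows>=4.7
[0.0, -0.0, 0.5, 0.0, 0.0, 0.0] rows>=2.4
```

```bash
python3 -m handwheel '[[0,0,0,0,0,0],[0,0,0,0,0,0],[0,0,0,0,0,0],[0,0,-0.15,0,0,0],[0,0,-0.35,0,0,0],[0,0,-0.35,0,0,0]]' 0.2
python3 -m handwheel '[[0.05,-0.21,-0.02,-0.07,0.06,0.75],[0.05,-0.21,-0.02,-0.07,0.06,0.75],[0.05,-0.21,-0.02,-0.07,0.06,0.75],[0.05,-0.21,-0.02,-0.07,0.06,0.75]]' | head -3
python3 -m handwheel '[[-0.04,-0.21,-0.03,-0.07,0.06,0.75],[-0.04,-0.21,-0.03,-0.07,0.06,0.75],[-0.04,-0.21,-0.03,-0.07,0.06,0.75],[-0.04,-0.21,-0.03,-0.07,0.06,0.75]]'| head -3
python3 -m handwheel '[[-0.12,-0.18,-0.04,-0.07,0.06,0.75],[-0.12,-0.18,-0.04,-0.07,0.06,0.75],[-0.12,-0.18,-0.04,-0.07,0.06,0.75],[-0.12,-0.18,-0.04,-0.07,0.06,0.75]]'| head -3
python3 -m handwheel '[[0,0.01,0,-0.07,0.06,0.75],[0,0.01,0,-0.07,0.06,0.75],[0,0.01,0,-0.07,0.06,0.75],[0,0.01,0,-0.07,0.06,0.75]]'
python3 - <<'E'
from h import *
R2=Rs(.785,-1)
print(grasp()[0],robot.get_obs()['joint_positions']);plan([(B([-.012,.075,.169]),R2),(B([.059,.075,.098]),R2)])
E
```

```text
time: 7.97
tool_pos: [0.6573, 0.0453, 0.3835]
ee_rot: [2.516, 0.003, 1.713]
wrist_force: [0.6, 0.4, 2.0]
width: 0.0378
finger_force: 0.0
time: 8.3
tool_pos: [0.6186, 0.05, 0.3506]
ee_rot: [2.534, -0.254, 1.404]
time: 8.63
tool_pos: [0.5809, 0.0533, 0.3307]
ee_rot: [2.621, -0.491, 1.069]
time: 8.97
tool_pos: [0.5424, 0.0563, 0.3102]
ee_rot: [2.816, -0.684, 0.656]
time: 9.3
tool_pos: [0.5439, 0.0546, 0.3117]
ee_rot: [3.128, -0.784, 0.142]
wrist_force: [-0.0, -0.3, -0.4]
width: 0.0376
finger_force: 0.0
[0.51730371 0.05133922 0.33864433] [-0.12691812 -0.55362084  1.83228192  0.1962695   1.10273769  1.28937853]
[-0.3, -0.24, 0.9, 0.01, 0.0, 0.01] rows>=4.7
[0.0, -0.0, 0.5, 0.0, 0.0, 0.0] rows>=2.4
```

```bash
python3 -m handwheel '[[-0.3,-0.24,0.9,0,0,0],[-0.3,-0.24,0.9,0,0,0],[-0.3,-0.24,0.9,0,0,0],[-0.3,-0.24,0.9,0,0,0],[-0.3,-0.24,0.9,0,0,0],[-0.3,-0.24,0.9,0,0,0]]'
python3 - <<'E'
from h import *
R2=Rs(.785,-1);c=viewer.calibration('wrist')
cv2.imwrite('pics/w3.png',viewer.snapshot('wrist')[:,:,::-1])
print('tip',proj(c,[B([.059,.075,.098]),B([.059,.082,.098]),B([.059,.068,.098]),B([-.062,.075,.098])]).tolist())
plan([(B([.059,.075,.098]),R2)],nd=3)
E
```

```text
time: 9.8
tool_pos: [0.618, 0.1131, 0.1299]
ee_rot: [3.127, -0.767, 0.146]
wrist_force: [-1.1, -0.3, -2.1]
width: 0.0377
finger_force: 0.0
tip [[320.4043668508492, 224.33745400870572], [311.8894409822725, 224.26070887495644], [328.91582895545804, 224.4141679235067], [320.0447071698244, 385.8447134140184]]
[0.04, 0.002, 0.483, 0.011, 0.023, 0.017] rows>=2.3
```

View pics/w3.png

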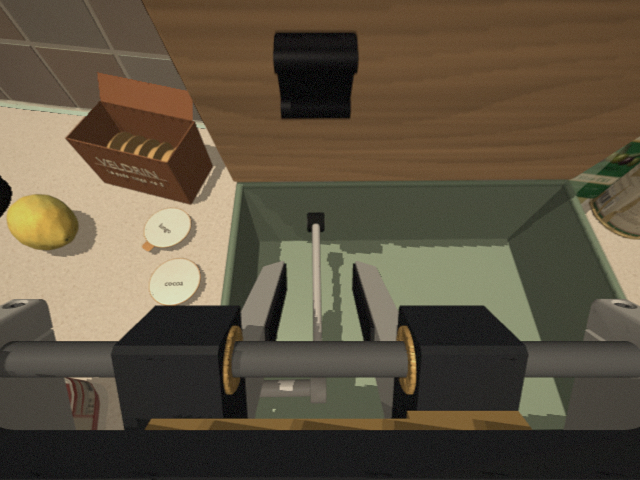

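The wrist view shows the black tip at (316,222), 4 px left of the prediction (about 3.5 mm), squarely between the fingers, with the saddle under the raised lid at (315,75). Advance and pinch.

```bash
python3 -m handwheel '[[0.04,-0.015,0.2,0,0.02,0.02],[0.04,-0.015,0.36,0,0.02,0.02],[0.04,-0.015,0.48,0,0.02,0.02],[0.04,-0.015,0.48,0,0.02,0.02],[0.04,-0.015,0.48,0,0.02,0.02]]'
python3 -m handwheel '[[0,0,0,0,0,0],[0,0,0,0,0,0],[0,0,0,0,0,0],[0,0,0,0,0,0],[0,0,0,0,0,0],[0,0,0,0,0,0]]' 1
python3 - <<'E'
from h import *
g,R=grasp();print(g,'exp',B([.059,.075,.098]),robot.get_obs()['width'],R.as_euler('xyz'))
t0=B([.059,.075,.098])
for k in range(2):
    for i in range(1,11):
        f=lambda j:B([-.062+.121*np.cos(.05*j),.075,.098+.121*np.sin(.05*j)])
        v=(Rs(.785,-1).inv().apply(f(10*k+i)-f(10*k))/.2).round(2);print([v[0],0,v[2]])
E
```

```text
time: 10.27
tool_pos: [0.6942, 0.1233, 0.0785]
ee_rot: [3.139, -0.793, 0.126]
wrist_force: [-0.2, -0.3, 0.4]
width: 0.0377
finger_force: 0.0
time: 10.77
tool_pos: [0.6931, 0.1258, 0.0789]
ee_rot: [-3.139, -0.795, 0.123]
wrist_force: [0.5, 5.8, 0.6]
width: 0.0134
finger_force: 30.0
[0.66620375 0.12235018 0.1054866 ] exp [0.66553333 0.11776153 0.098     ] 0.013362001572356216 [-3.13871246 -0.7950812   0.12250092]
[np.float64(0.02), 0, np.float64(-0.02)]
[np.float64(0.04), 0, np.float64(-0.04)]
[np.float64(0.06), 0, np.float64(-0.07)]
[np.float64(0.08), 0, np.float64(-0.09)]
[np.float64(0.09), 0, np.float64(-0.12)]
[np.float64(0.11), 0, np.float64(-0.15)]
[np.float64(0.12), 0, np.float64(-0.17)]
[np.float64(0.13), 0, np.float64(-0.2)]
[np.float64(0.14), 0, np.float64(-0.23)]
[np.float64(0.15), 0, np.float64(-0.26)]
[np.float64(0.01), 0, np.float64(-0.03)]
[np.float64(0.01), 0, np.float64(-0.06)]
[np.float64(0.02), 0, np.float64(-0.09)]
[np.float64(0.02), 0, np.float64(-0.12)]
[np.float64(0.02), 0, np.float64(-0.15)]
[np.float64(0.02), 0, np.float64(-0.18)]
[np.float64(0.02), 0, np.float64(-0.21)]
[np.float64(0.02), 0, np.float64(-0.24)]
[np.float64(0.02), 0, np.float64(-0.27)]
[np.float64(0.01), 0, np.float64(-0.3)]
```

```bash
python3 -m handwheel '[[0.02,0,-0.02,0,0,0],[0.04,0,-0.04,0,0,0],[0.06,0,-0.07,0,0,0],[0.08,0,-0.09,0,0,0],[0.09,0,-0.12,0,0,0],[0.11,0,-0.15,0,0,0],[0.12,0,-0.17,0,0,0],[0.13,0,-0.20,0,0,0],[0.14,0,-0.23,0,0,0],[0.15,0,-0.26,0,0,0]]'
python3 -m handwheel '[[0.01,0,-0.03,0,0,0],[0.01,0,-0.06,0,0,0],[0.02,0,-0.09,0,0,0],[0.02,0,-0.12,0,0,0],[0.02,0,-0.15,0,0,0],[0.02,0,-0.18,0,0,0],[0.02,0,-0.21,0,0,0],[0.02,0,-0.24,0,0,0],[0.02,0,-0.27,0,0,0],[0.02,0,-0.28,0,0,0]]'
python3 - <<'E'
from h import *
g,R=grasp();b=Zb.inv().apply(g-O);print(b,'stay',np.arctan2(b[2]-.098,b[0]+.062),'exp end',[.0074,.075,.197])
E
```

```text
time: 11.6
tool_pos: [0.6762, 0.1232, 0.1349]
ee_rot: [-3.139, -0.792, 0.123]
wrist_force: [0.9, 3.8, -1.9]
width: 0.0138
finger_force: 30.0
time: 12.43
tool_pos: [0.6389, 0.1173, 0.1759]
ee_rot: [-3.141, -0.789, 0.123]
wrist_force: [0.1, 4.4, -2.7]
width: 0.0134
finger_force: 30.0
[0.00554821 0.07834398 0.20268149] stay 0.9977508295007979 exp end [0.0074, 0.075, 0.197]
```

```bash
python3 -m handwheel '[[0,0,-0.02,0,0,0],[0,0,-0.04,0,0,0],[0,0,-0.05,0,0,0],[0,0,-0.05,0,0,0]]'
python3 - <<'E'
from h import *
g,R=grasp();b=Zb.inv().apply(g-O);print(b,'stay',np.arctan2(b[2]-.098,b[0]+.062));print(Zb.inv().apply(robot.get_obs()['wrist_force']))
E
```

```text
time: 12.77
tool_pos: [0.6324, 0.1164, 0.1802]
ee_rot: [-3.141, -0.787, 0.122]
wrist_force: [9.4, 6.2, -10.0]
width: 0.0124
finger_force: 29.7
[-0.00095233  0.0782614   0.20701593] stay 1.060316750882925
[ 10.09062222   4.90317481 -10.00654248]
```

```bash
cat >> h.py <<'E'
def Rw(psi,tilt):
    return Ro.from_euler('z',psi-yaw)*Rs(tilt,-1)
E
python3 - <<'E'
from h import *
c=viewer.calibration('side');print('mug',cast(c,(325,362),.094))
g,R=grasp();b=Zb.inv().apply(g-O)
J=np.array([.528,-.337,.065]);Rt=Rw(-.4,.6)
ex=g-R.apply([0,0,.12]);hov=J-Rt.apply([0,0,.12]);w=(R.inv()*Rt).as_rotvec()
print(ex,hov)
W=[(ex,R)]+[(ex+(hov-ex)*i/3,R*Ro.from_rotvec(w*i/3)) for i in(1,2,3)]+[(J,Rt)]
plan(W)
E
```

```text
mug [[ 0.57413048 -0.50752377  0.094     ]]
[0.521314   0.10258569 0.29171153] [ 0.46559158 -0.31061414  0.16404027]
[0.0, -0.0, -0.6, 0.0, 0.0, 0.0] rows>=2.9
[-0.29, 0.69, 0.02, -0.21, -0.12, 0.26] rows>=3.6
[-0.19, 0.72, 0.11, -0.21, -0.12, 0.26] rows>=3.6
[-0.09, 0.71, 0.2, -0.21, -0.12, 0.26] rows>=3.6
[-0.0, 0.0, 0.6, -0.0, -0.0, -0.0] rows>=2.9
```

```bash
python3 -m handwheel '[[0,0,0,0,0,0],[0,0,0,0,0,0],[0,0,0,0,0,0],[0,0,0,0,0,0],[0,0,-0.2,0,0,0],[0,0,-0.4,0,0,0],[0,0,-0.6,0,0,0],[0,0,-0.6,0,0,0]]' 0.2
python3 - <<'E'
from h import *
c=viewer.calibration('wrist')
im=viewer.snapshot('wrist');cv2.imwrite('pics/w4.png',im[:,:,::-1])
for a in(.86,.92,.96): print(a,proj(c,B([-.062+.121*np.cos(a),.078,.098+.121*np.sin(a)])))
m=(im.max(2)<45);m[290:]=0
for x in comps(m,60): print(x[0],x[1],x[3])
E
python3 -m handwheel '[[-0.29,0.69,0.02,-0.21,-0.12,0.26],[-0.29,0.69,0.02,-0.21,-0.12,0.26],[-0.29,0.69,0.02,-0.21,-0.12,0.26],[-0.29,0.69,0.02,-0.21,-0.12,0.26]]' -1
python3 -m handwheel '[[-0.19,0.72,0.11,-0.21,-0.12,0.26],[-0.19,0.72,0.11,-0.21,-0.12,0.26],[-0.19,0.72,0.11,-0.21,-0.12,0.26],[-0.19,0.72,0.11,-0.21,-0.12,0.26]]'
python3 -m handwheel '[[-0.09,0.71,0.2,-0.21,-0.12,0.26],[-0.09,0.71,0.2,-0.21,-0.12,0.26],[-0.09,0.71,0.2,-0.21,-0.12,0.26],[-0.09,0.71,0.2,-0.21,-0.12,0.26],[-0.09,0.71,0.2,-0.21,-0.12,0.26],[-0.09,0.71,0.2,-0.21,-0.12,0.26]]'
python3 - <<'E'
from h import *
J=np.array([.528,-.337,.065]);Rt=Rw(-.4,.6)
c=viewer.calibration('wrist');im=viewer.snapshot('wrist');cv2.imwrite('pics/w5.png',im[:,:,::-1])
h=cv2.cvtColor(im,cv2.COLOR_RGB2HSV).astype(int)
for x in comps(((h[...,0]<6)|(h[...,0]>173))&(h[...,1]>150)&(h[...,2]>70),300): print('red',x[0],x[1],x[3],cast(c,x[1],.081))
print(proj(c,[.528,-.337,.081]));plan([(J,Rt)],nd=3)
E
```

```text
time: 13.43
tool_pos: [0.5488, 0.1056, 0.2803]
ee_rot: [3.139, -0.809, 0.124]
wrist_force: [0.7, 0.9, 1.1]
width: 0.0374
finger_force: 0.0
0.86 [[318.11791179 235.62380285]]
0.92 [[318.16822128 238.06180106]]
0.96 [[318.20421045 239.97234909]]
10420 [ 40.8 224.5] [  0 138 104 152]
1125 [316.6 182.2] [298 167  38  32]
520 [632. 240.] [621 220  19  41]
211 [318.3 239.8] [312 232  14  17]
165 [282.6 279.7] [276 264  11  26]
153 [355.8 279.6] [352 264  11  26]
time: 13.82
tool_pos: [0.5269, -0.0378, 0.2217]
ee_rot: [-3.125, -0.725, -0.063]
wrist_force: [0.8, 0.6, -0.1]
width: 0.0605
finger_force: 0.0
time: 14.15
tool_pos: [0.5055, -0.1811, 0.1779]
ee_rot: [-3.122, -0.659, -0.241]
wrist_force: [0.8, 0.6, -0.5]
width: 0.0872
finger_force: 0.0
time: 14.65
tool_pos: [0.4838, -0.319, 0.1329]
ee_rot: [-3.13, -0.593, -0.411]
wrist_force: [-0.5, 0.2, -0.9]
width: 0.0938
finger_force: 0.0
red 3416 [314.4 223.8] [281 192  68  65] [[ 0.52850443 -0.3329504   0.081     ]]
[[318.94497212 222.56636528]]
[0.004, 0.006, 0.609, -0.011, 0.011, -0.013] rows>=2.9
```

Stay tip found at (318,240), exactly where 0.96 rad predicts. Now grip the jar and lift.

```bash
python3 -m handwheel '[[0,-0.01,0.2,0,0,0],[0,-0.01,0.4,0,0,0],[0,-0.01,0.55,0,0,0],[0,-0.01,0.61,0,0,0],[0,-0.01,0.61,0,0,0],[0,-0.01,0.61,0,0,0]]'
python3 -m handwheel '[[0,0,0,0,0,0],[0,0,0,0,0,0],[0,0,0,0,0,0],[0,0,0,0,0,0],[0,0,0,0,0,0],[0,0,0,0,0,0]]' 1
python3 - <<'E'
from h import *
g,R=grasp();o=robot.get_obs();print(g,R.as_matrix()[:,2],o['width'])
Rup=R;up=g+[0,0,.16]
b=B([-.035,-.04,.25]);b[2]=.25
Rt=Rw(yaw,.6)
pre=B([-.13,-.04,.23])
w=(R.inv()*Rt).as_rotvec();print(up,pre)
plan([(up,R)]+[(up+(pre-up)*i/2,R*Ro.from_rotvec(w*i/2)) for i in(1,2)])
E
```

```text
time: 15.2
tool_pos: [0.5497, -0.3407, 0.0341]
ee_rot: [-3.132, -0.596, -0.404]
wrist_force: [-0.4, -0.2, 0.3]
width: 0.0943
finger_force: 0.0
time: 15.7
tool_pos: [0.5492, -0.3426, 0.035]
ee_rot: [-3.133, -0.597, -0.407]
wrist_force: [-0.0, 1.2, 1.7]
width: 0.059
finger_force: 30.0
[ 0.52943221 -0.33444107  0.06643949] [ 0.520214   -0.2141614  -0.82674802] 0.05902354494015897
[ 0.52943221 -0.33444107  0.22643949] [ 0.49345242 -0.02128581  0.23      ]
[0.45, -0.01, -0.66, 0.0, 0.0, 0.0] rows>=3.8
[-0.32, -0.71, -0.22, 0.28, 0.0, -0.43] rows>=3.9
[-0.16, -0.79, -0.12, 0.28, 0.0, -0.43] rows>=3.9
```

```bash
python3 -m handwheel '[[0.12,0,-0.17,0,0,0],[0.25,0,-0.37,0,0,0],[0.38,0,-0.56,0,0,0],[0.45,0,-0.66,0,0,0],[0.45,0,-0.66,0,0,0]]'
python3 -m handwheel '[[-0.07,-0.16,-0.05,0.06,0,-0.1],[-0.16,-0.35,-0.11,0.14,0,-0.21],[-0.24,-0.53,-0.16,0.21,0,-0.32],[-0.32,-0.71,-0.22,0.28,0,-0.43],[-0.32,-0.71,-0.22,0.28,0,-0.43]]'
python3 -m handwheel '[[-0.04,-0.2,-0.03,0.07,0,-0.11],[-0.08,-0.4,-0.06,0.14,0,-0.21],[-0.12,-0.6,-0.09,0.21,0,-0.32],[-0.16,-0.79,-0.12,0.28,0,-0.43],[-0.16,-0.79,-0.12,0.28,0,-0.43],[-0.16,-0.79,-0.12,0.28,0,-0.43]]'
python3 - <<'E'
from h import *
g,R=grasp();b=Zb.inv().apply(g-O);print(b,R.as_euler('xyz'))
Rt=Rw(yaw,.6);plan([(B([-.042,-.04,.192]),Rt),(B([-.042,-.04,.078]),Rt)],nd=3)
E
```

```text
time: 16.12
tool_pos: [0.5524, -0.3469, 0.2065]
ee_rot: [-3.139, -0.614, -0.403]
wrist_force: [1.3, -1.3, -0.8]
width: 0.059
finger_force: 30.0
time: 16.53
tool_pos: [0.5311, -0.177, 0.1932]
ee_rot: [-3.134, -0.594, -0.13]
wrist_force: [0.3, -0.7, -2.3]
width: 0.0589
finger_force: 30.0
time: 17.03
tool_pos: [0.5135, -0.0196, 0.1964]
ee_rot: [3.138, -0.596, 0.14]
wrist_force: [-0.2, 0.2, -3.0]
width: 0.0591
finger_force: 30.0
[-0.13121283 -0.04103903  0.22783308] [ 3.13765201 -0.59582301  0.14026058]
[0.269, -0.003, 0.399, -0.0, 0.008, 0.011] rows>=2.3
[-0.322, -0.0, 0.47, 0.0, 0.0, 0.0] rows>=2.7
```

```bash
python3 -m handwheel '[[0.09,0,0.13,0,0,0],[0.18,0,0.27,0,0,0],[0.27,0,0.40,0,0,0],[0.27,0,0.40,0,0,0],[0.27,0,0.40,0,0,0]]'
python3 -m handwheel '[[-0.06,0,0.09,0,0,0],[-0.13,0,0.19,0,0,0],[-0.19,0,0.28,0,0,0],[-0.25,0,0.36,0,0,0],[-0.28,0,0.41,0,0,0],[-0.30,0,0.44,0,0,0],[-0.30,0,0.44,0,0,0]]'
python3 - <<'E'
from h import *
g,R=grasp();b=Zb.inv().apply(g-O);print(b,R.as_euler('xyz'))
E
```

```text
time: 17.45
tool_pos: [0.6026, -0.0097, 0.1578]
ee_rot: [3.14, -0.591, 0.136]
wrist_force: [-0.2, 0.5, -1.9]
width: 0.0588
finger_force: 30.0
time: 18.03
tool_pos: [0.6013, -0.0098, 0.0535]
ee_rot: [3.139, -0.594, 0.136]
wrist_force: [0.2, -0.8, -3.0]
width: 0.0588
finger_force: 30.0
[-0.04284014 -0.04291727  0.08501508] [ 3.13879027 -0.59443077  0.13599441]
```

```bash
python3 -m handwheel '[[-0.01,0,0.012,0,0,0],[-0.015,0,0.022,0,0,0],[-0.022,0,0.031,0,0,0],[-0.024,0,0.036,0,0,0],[-0.024,0,0.036,0,0,0],[-0.024,0,0.036,0,0,0]]'
```

```text
time: 18.53
tool_pos: [0.6032, -0.0089, 0.0472]
ee_rot: [3.138, -0.598, 0.138]
wrist_force: [0.6, 1.0, -2.5]
width: 0.0591
finger_force: 30.0
```

```bash
python3 -m handwheel '[[-0.003,0,0.004,0,0,0],[-0.006,0,0.008,0,0,0],[-0.006,0,0.008,0,0,0],[-0.006,0,0.008,0,0,0]]'; python3 -m handwheel '[[-0.003,0,0.004,0,0,0],[-0.006,0,0.008,0,0,0],[-0.006,0,0.008,0,0,0],[-0.006,0,0.008,0,0,0]]'
```

```text
time: 18.87
tool_pos: [0.6033, -0.009, 0.0453]
ee_rot: [3.138, -0.598, 0.138]
wrist_force: [0.2, 0.4, -1.1]
width: 0.059
finger_force: 30.0
time: 19.2
tool_pos: [0.6044, -0.009, 0.0452]
ee_rot: [3.137, -0.602, 0.138]
wrist_force: [-2.2, 0.9, 4.0]
width: 0.0589
finger_force: 30.0
```

```bash
python3 -m handwheel '[[0,0,0,0,0,0],[0,0,0,0,0,0],[0,0,0,0,0,0],[0,0,0,0,0,0],[0,0,0,0,0,0],[0,0,-0.1,0,0,0],[0,0,-0.25,0,0,0],[0,0,-0.4,0,0,0],[0,0,-0.6,0,0,0],[0,0,-0.8,0,0,0]]' -0.7
python3 -m handwheel '[[-0.3,0,-0.2,0,0,0],[-0.6,0,-0.4,0,0,0],[-0.6,0,-0.4,0,0,0],[-0.6,0,-0.4,0,0,0],[-0.6,0,-0.4,0,0,0]]'
```

```text
time: 20.03
tool_pos: [0.5119, -0.0205, 0.175]
ee_rot: [3.139, -0.595, 0.138]
wrist_force: [0.8, -0.3, -0.4]
width: 0.0797
finger_force: 0.0
time: 20.45
tool_pos: [0.3965, -0.0541, 0.1731]
ee_rot: [-3.13, -0.576, 0.133]
wrist_force: [-0.0, -0.0, -0.5]
width: 0.0799
finger_force: 0.0
```

```bash
python3 -m handwheel '[[0,0,0,0,0,0],[0,0,0,0,0,0],[0,0,0,0,0,0],[0,0,0,0,0,0],[0,0,0,0,0,0],[0,0,0,0,0,0],[0,0,0,0,0,0],[0,0,0,0,0,0],[0,0,0,0,0,0],[0,0,0,0,0,0]]' >/dev/null
python3 -m handwheel '[[0,0,0,0,0,0],[0,0,0,0,0,0],[0,0,0,0,0,0],[0,0,0,0,0,0],[0,0,0,0,0,0],[0,0,0,0,0,0],[0,0,0,0,0,0],[0,0,0,0,0,0],[0,0,0,0,0,0],[0,0,0,0,0,0]]' >/dev/null
python3 -m handwheel '[[0,0,0,0,0,0],[0,0,0,0,0,0],[0,0,0,0,0,0],[0,0,0,0,0,0],[0,0,0,0,0,0],[0,0,0,0,0,0],[0,0,0,0,0,0],[0,0,0,0,0,0],[0,0,0,0,0,0],[0,0,0,0,0,0]]' >/dev/null
python3 -m handwheel '[[0,0,0,0,0,0],[0,0,0,0,0,0],[0,0,0,0,0,0],[0,0,0,0,0,0],[0,0,0,0,0,0],[0,0,0,0,0,0],[0,0,0,0,0,0],[0,0,0,0,0,0],[0,0,0,0,0,0],[0,0,0,0,0,0]]' >/dev/null
python3 -m handwheel '[[0,0,0,0,0,0],[0,0,0,0,0,0],[0,0,0,0,0,0],[0,0,0,0,0,0],[0,0,0,0,0,0],[0,0,0,0,0,0],[0,0,0,0,0,0],[0,0,0,0,0,0],[0,0,0,0,0,0],[0,0,0,0,0,0]]' >/dev/null
python3 -m handwheel '[[0,0,0,0,0,0],[0,0,0,0,0,0],[0,0,0,0,0,0],[0,0,0,0,0,0],[0,0,0,0,0,0],[0,0,0,0,0,0],[0,0,0,0,0,0],[0,0,0,0,0,0],[0,0,0,0,0,0],[0,0,0,0,0,0]]' >/dev/null
python3 -m handwheel '[[0,0,0,0,0,0],[0,0,0,0,0,0],[0,0,0,0,0,0],[0,0,0,0,0,0],[0,0,0,0,0,0],[0,0,0,0,0,0],[0,0,0,0,0,0],[0,0,0,0,0,0],[0,0,0,0,0,0],[0,0,0,0,0,0]]' >/dev/null
python3 -m handwheel '[[0,0,0,0,0,0],[0,0,0,0,0,0],[0,0,0,0,0,0],[0,0,0,0,0,0],[0,0,0,0,0,0],[0,0,0,0,0,0],[0,0,0,0,0,0],[0,0,0,0,0,0],[0,0,0,0,0,0],[0,0,0,0,0,0]]' >/dev/null
python3 -m handwheel '[[0,0,0,0,0,0],[0,0,0,0,0,0],[0,0,0,0,0,0],[0,0,0,0,0,0],[0,0,0,0,0,0],[0,0,0,0,0,0],[0,0,0,0,0,0],[0,0,0,0,0,0],[0,0,0,0,0,0],[0,0,0,0,0,0]]' | head -1
python3 -c "
from h import *
cv2.imwrite('pics/s_a.png',viewer.snapshot('side')[:,:,::-1])"
python3 -m handwheel '[[0,0,0,0,0,0],[0,0,0,0,0,0],[0,0,0,0,0,0],[0,0,0,0,0,0],[0,0,0,0,0,0],[0,0,0,0,0,0],[0,0,0,0,0,0],[0,0,0,0,0,0],[0,0,0,0,0,0],[0,0,0,0,0,0]]' |head -1
python3 -m handwheel '[[0,0,0,0,0,0],[0,0,0,0,0,0],[0,0,0,0,0,0],[0,0,0,0,0,0],[0,0,0,0,0,0],[0,0,0,0,0,0],[0,0,0,0,0,0],[0,0,0,0,0,0],[0,0,0,0,0,0],[0,0,0,0,0,0]]' |head -1
python3 - <<'E'
from h import *
a=cv2.imread('pics/s_a.png');b=viewer.snapshot('side')[:,:,::-1].copy()
d=cv2.absdiff(a,b).max(2)>40;print('changed px',d.sum());s=viewer.calibration('side')
w=viewer.snapshot('wrist')[:,:,::-1]
for t in(.90,.94,.985,1.08):
    print(t,proj(s,[B([.093-.236*np.cos(t+.021),q,.11+.236*np.sin(t+.021)]) for q in(-.055,.055)]).round(1).tolist(), (np.array(proj(s,B([.093-.236*np.cos(t+.021),-.055,.11+.236*np.sin(t+.021)]))[0]-[250,130])*3).round())
A=cv2.resize(b[130:290,250:400],None,fx=3,fy=3,interpolation=2)
C=cv2.resize(w,(330,248));out=np.zeros((480,780,3),np.uint8);out[:,:450]=A;out[:248,450:]=C
cv2.imwrite('pics/fin.png',out)
E
```

```text
time: 27.95
time: 28.83
time: 29.67
changed px 0
0.9 [[323.3, 185.4], [318.5, 165.9]] [220. 166.]
0.94 [[325.8, 183.7], [320.8, 164.2]] [227. 161.]
0.985 [[328.7, 181.8], [323.6, 162.4]] [236. 155.]
1.08 [[335.1, 178.1], [329.7, 158.8]] [255. 144.]
```

View pics/fin.png

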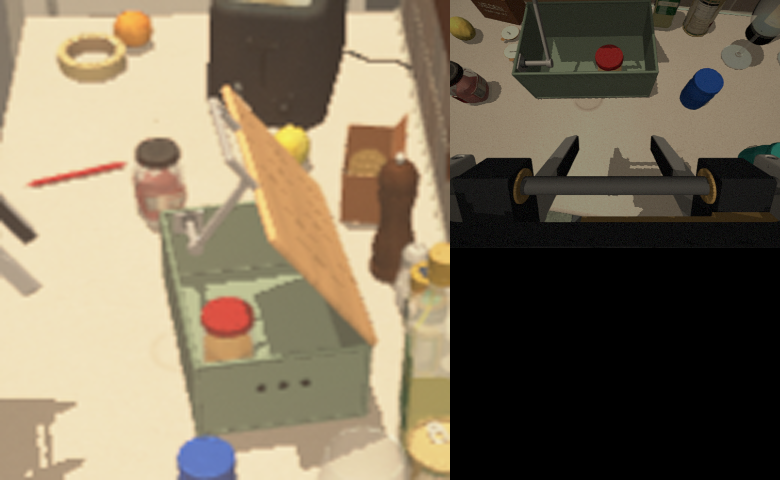

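The picture shows the lid propped on the stay (tip meeting the lid at about (248,182)) and not moving. The handle's near end is at about (230,163), where 0.94 rad predicts it. The red jar stands upright on the bin floor at (227,325), and the lemon, dark jar and gripper are clear of it.

```bash
python3 -c "
from bench import robot;print(robot.close_job())"
```

```text
the job is handed in; nothing more can be done
None
```

I handed the job in at about 30 s: the last picture shows the lid at rest on the raised stay at about 0.94 rad, with the red-lidded jar upright on the bin floor and the lemon and dark-lidded jar in place; I did not check the mug again, and the hand-in returned no verdict.

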